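# Close the test box and hold the sprung jack gate half open

### The job

The mains adaptor is already loaded in the test box: close the box's hinged lid fully, and only then slide the sprung gate on the jack block away from its rest by the upright tab to half of its travel, so that the near row of jacks is uncovered and the far row stays covered. The spring pulls the gate back, so keep holding it steady at half travel with the gripper: the job finishes while you are still holding it there. Leave the adaptor and everything else on the bench where it is.

Things in the scene. Friction and masses are not known exactly. Their poses are not given: they have to be found in the camera images.
- testbox: Open-topped grey sheet-metal box, fixed to the bench, 130 (x) by 120 (y) by 60 mm high, walls 5 mm; origin at the centre of its underside. Its x axis points from the front (robot side) to the hinged back rim; z up. It may stand left or right of the jack block, turned up to about 20 degrees.
- lid (a joint): Hinge angle of the box's lid, rad: 0 = shut flat on the box, growing as it opens upward (starts between 0.5 and 1.0, limit 1.5). A stiff friction hinge (about 0.14 N m) lets it stay where it is left; no catch. Pressing down with 2 to 8 N near the front edge shuts it.
- lid_edge (a point): Middle of the lid's free front edge, on its outer (upper) face. The lid is 130 mm long from hinge to edge, 120 mm wide, 8 mm thick: an aluminium frame around a clear window, no handle; the front strip of the frame, 34 mm deep, is flat. Its own x axis points from the free edge to the hinge, z out of the outer face. Shut, this point is 68.5 mm above the bench.
- lid_hinge (a point): Middle of the hinge line at the box's back rim (65 mm behind the box's centre, 60.5 mm above the bench), level with the lid's underside; the hinge axis runs along y of the box.
- adaptor: Black mains adaptor, 62 x 46 x 34 mm, 0.18 kg, lying loose in the box, below the lid; origin at the centre of its underside. Not to be touched.
- jackblock: Grey instrument block fixed to the bench, 160 (x) by 110 (y) by 45 mm high; origin at the centre of its underside. x points along the gate's opening direction (away from the robot, within about 20 degrees), z up. On top: two guide rails along x (10 mm wide, 76 mm apart inside, to 55 mm above the bench) and a low spring cover across the far end (to 59 mm, from x = 59 mm).
- half_mark (a point): The middle of three dark tick marks, 30 mm apart, on the block's right rail (shut, half, fully open), 5 mm in front of the block's centre, 43 mm to its right. A small dark pointer on the gate, in line with its tab, stands beside it at half travel. Of the four jacks in the top, the near row is 45 mm and the far row 15 mm in front of the block's centre.
- gate (a joint): Travel of the steel gate along the block's x axis, m: 0 = shut (rest, both jack rows covered), 0.06 = fully open, 0.03 = half. A spring pulls it back: about 2.7 N at the start, rising by 1.8 N each 10 mm, so about 8 N at half and 13.5 N at the end, plus 0.4 N friction.
- gate_tab (a point): Centre of the top of the gate's upright steel tab, the part to push or pinch: 10 mm thick (along the block's x), 40 mm wide (y), standing 34 mm above the gate plate; its top is 85.5 mm and the gate plate's upper face 51.5 mm above the bench. At rest it is 35 mm in front of the block's centre. Moves with the gate; axes as the block's.
- fusejar: Bystander: small jar with white cap, 28 mm across, 50 mm high, standing between box and block; origin under its centre.
- meter: Bystander: black handheld meter lying flat, 170 x 85 x 42 mm, on the right; origin under its centre.
- screwdriver: Bystander: screwdriver lying on the bench, on the left beside the mug.
- mug: Bystander: white mug, 80 mm across, 95 mm high, on the left; origin under its centre.
- juncbox: Bystander: empty open steel junction box, 100 x 100 x 50 mm, at the back; origin under its centre.
- taperoll: Bystander: grey roll, 90 mm across, 20 mm high, at the back; origin under its centre.
- plug: Bystander: white plug, 45 x 35 x 30 mm, at the back right; origin under its centre.

How it is judged:
By the outcome, as a careful person would: the job done as asked, in the order asked, and still so for the second after the job is handed in, while the arm keeps its last pose, push and grip.
It also fails if it takes over 45 s, if anything falls off the work surface, if the arm or the gripper's body presses on something with over 40 N, if the wrist force passes 120 N, or if a joint passes its speed limit or range.

### The arm

A 6-joint arm with a two-finger parallel gripper is mounted at the origin on the work surface. World frame = base frame: x ahead of the robot, y to its left, z up, the work surface at z = 0. Lengths are in m, angles in rad, forces in N, time in s.
With the tool pointing down it reaches from about 0.3 to 0.875 m from the base axis. Payload 6.4 kg.
Tool frame: the origin (TCP) lies between the finger pads; the fingertips stand 22 mm ahead of it and the grasp point (between the pads) lies 3 mm ahead of it; z points along the fingers, y is the line along which they close (so a half turn about z gives the same grasp; the last joint's range is limited). The gripper opens to 85 mm and grips with 20 to 120 N. Pads are 22 mm wide; open, the fingers measure 114 mm over their backs; the gripper's body (76 mm by 85 mm) begins 54 mm behind the grasp point. The pads swing forward as they close: fully open they stand 13 mm farther back than shut.
Start: joints at [1.092, 0.181, 1.607, -0, 1.354, -0.206], TCP at [0.155, 0.554, 0.253] pointing down, gripper open.
Joint ranges: [-2.99, 2.99], [-0.89, 2.07], [0.3, 2.58], [-1.14, 4.28], [0, 2.63], [-3.12, 3.12]. Speed limits (rad/s): [2.57, 2.57, 3.01, 3.14, 3.14, 3.14].

### API

Orientations are given as a unit quaternion [w, x, y, z].
In Python, from bench import ctrl, imaging, workorder gives the robot as it stands.
- The arm moves only by the shell command python3 -m pendant 'ROWS' [OPENING]. ROWS is JSON, a list of rows, each a list of 4 numbers: the shift along the tool's x, y, z in cm, then the turn about the tool's z in degrees. In form: [[dx, dy, dz, roll], ...]. A call has 1 to 12 rows; each row is the pose to reach, as a shift and turn from the pose commanded when the call began, along the tool's axes at that moment; what a row does not reach only later rows make up. A row lasts 1/12 s, in which the tool goes at most 41.7 mm and 7.16 degrees, less where a joint would pass 70% of its speed; a pose out of reach is approached as far as the arm can. A call with a gripper value outside its range is refused whole. OPENING is the opening, from 0 (shut) to 1 (fully open), set as the call begins (- or left out, the last holds). The fingers move at their own pace and stop on an object; the grip force is fixed at half the most. Time passes only in rows, so rows that repeat a pose let the fingers close. It gives the time, the measured TCP pose, the force, the opening and the grip force at its end, in the units of the state.
- ctrl.get_obs(): the state, without advancing time (a new reading comes with each control period).
- imaging.camera(name): name is "side" or "top"; returns the picture (420x560x3 uint8, red, green, blue); there is no depth.
- imaging.camera_info(name): a dict with "K" (3x3 intrinsics, pixels), "k1" (the pictures are not rectified: a ray, as slopes to the right and down, at radius r is drawn at 1 + k1 r^2 times it, then the intrinsics apply), "T" (4x4, takes a point from camera to world coordinates). Camera axes: x right, y up, looking along -z (the intrinsics and any distortion apply to the point x, -y, -z); pixel columns grow to the right and rows downward; lengths in m; the calibration is good to about 2 mm. A picture is of the moment at which its call begins. camera_info takes no time and is no camera call.
- workorder.hand_in(): hands the job in; it is judged then, once.
The state is a dict: "time_s": time; "q": joint angles; "dq": joint speeds; "joint_efforts": joint torques, N m; "eef_pos": TCP position; "eef_rot": TCP orientation; "wrist_force": force on the tool from outside, world axes, zero at the start; "torque": the same for the moment, N m; "opening": opening from 0.0 (shut) to 1.0 (fully open); "grasp_force": force on a finger pad.
Only numpy, scipy, OpenCV 4.12 (cv2) and the standard library are available. Lean on these libraries where they do the work, as an engineer would, in place of code of your own. Each camera call takes 0.05 s, during which the arm holds its last target. There are 200 camera calls.

## Working session

There is one attempt and no reset: what is moved stays moved. The work goes in short steps, Python scripts to look and compute and a shell command to move; the robot and the scene stay as the last step left them, time stands still between calls to the robot, and variables do not carry over. Pictures are saved under pics/ and viewed, at most 10 in all, crops included, and the job is handed in when it is done.

```bash
ls; mkdir -p pics; python3 - <<'E'
from bench import ctrl, imaging
import cv2,numpy as np
for n in("top","side"):
    cv2.imwrite(f"pics/{n}0.png",imaging.camera(n)[:,:,::-1])
    i=imaging.camera_info(n);print(n,np.round(i["K"],1).tolist(),i["k1"],np.round(i["T"],3).tolist())
o=ctrl.get_obs();print(o["time_s"],o["eef_pos"],o["eef_rot"],o["wrist_force"])
E
```

```text
pics
top [[508.1, 0.0, 279.2], [0.0, 508.1, 206.2], [0.0, 0.0, 1.0]] -0.14133401061070372 [[0.013, 0.994, -0.107, 0.467], [-1.0, 0.013, -0.005, 0.012], [-0.003, 0.107, 0.994, 1.423], [0.0, 0.0, 0.0, 1.0]]
side [[496.0, 0.0, 283.1], [0.0, 496.0, 217.1], [0.0, 0.0, 1.0]] -0.0025031549988068975 [[0.765, 0.381, -0.52, -0.099], [-0.644, 0.428, -0.634, -0.876], [-0.02, 0.82, 0.572, 0.854], [0.0, 0.0, 0.0, 1.0]]
0.1 [0.15468828 0.55331423 0.2524541 ] [-2.61648760e-04  1.35962186e-01  9.90713691e-01 -7.73067137e-04] [ 0.29133697  0.27492401 -0.77259292]
```

View pics/top0.png

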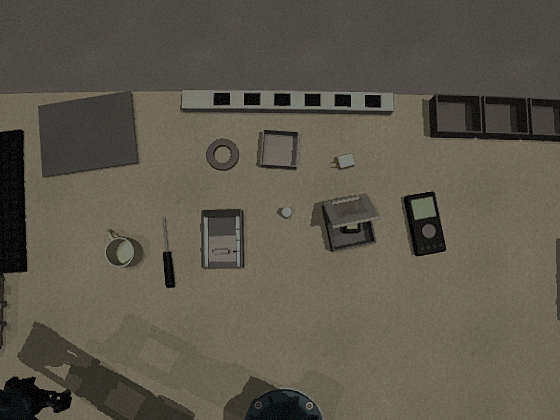

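View pics/side0.png

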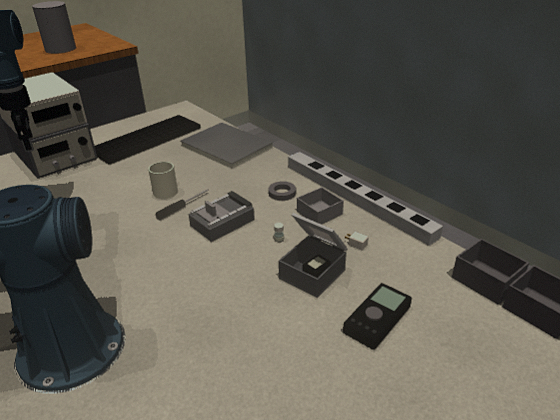

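Top view: the jack block is near (222,238), the box near (350,222) with its lid ajar, and the jar at (286,212). I'll enlarge both for accurate corners.

```bash
python3 - <<'E'
import cv2,numpy as np
t=cv2.imread("pics/top0.png");s=cv2.imread("pics/side0.png")
def c(im,x,y):
    k=cv2.resize(im[y:y+75,x:x+100],(400,300),interpolation=cv2.INTER_CUBIC)
    k=np.clip(k*1.6,0,255).astype(np.uint8)
    for i in range(0,100,10):
        if (x+i)%20==0: cv2.putText(k,str(x+i),(i*4,8),0,.3,(0,255,255)); cv2.line(k,(i*4,10),(i*4,14),(0,255,255))
    for j in range(0,75):
        if (y+j)%10==0: cv2.putText(k,str(y+j),(0,j*4+4),0,.3,(0,255,255)); cv2.line(k,(20,j*4),(24,j*4),(0,255,255))
    return k
cv2.imwrite("pics/crops.png",np.vstack([np.hstack([c(t,175,200),c(t,300,184)]),np.hstack([c(s,172,178),c(s,262,212)])]))
E
```

```text
(no output)
```

View pics/crops.png

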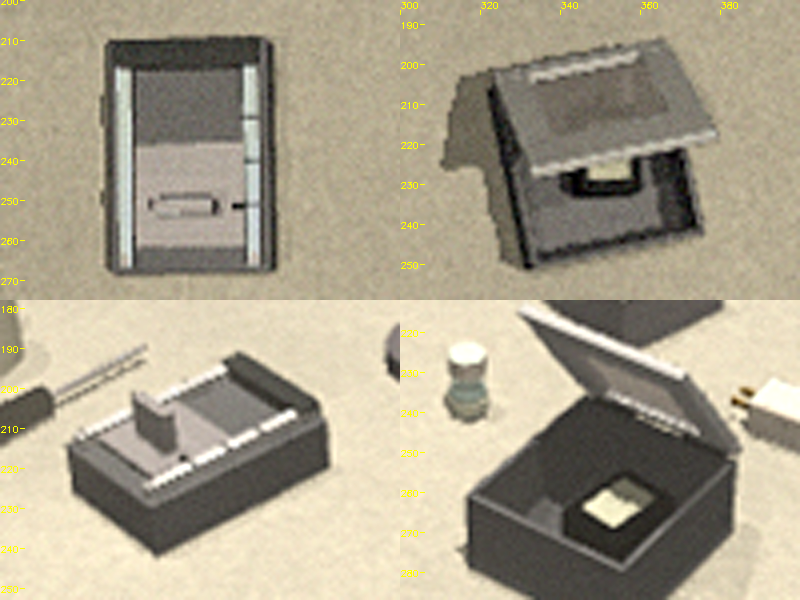

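Crops show the block top corners, ticks (half at top (238,240)), tab top (221,250.7), box rim front corners (332.5,251)/(375.8,242.3), and lid free edge (333.3,227.8)–(379.3,217.3). Now a least-squares fit of both poses and the lid angle.

```bash
cat > h.py <<'E'
import numpy as np
from bench import imaging
C={n:imaging.camera_info(n) for n in("top","side")}
def proj(n,P):
    i=C[n];p=np.linalg.inv(i["T"])@np.append(P,1)
    s=np.array([p[0],-p[1]])/-p[2];s=s*(1+i["k1"]*(s@s));K=np.array(i["K"])
    return K[:2,:2]@s+K[:2,2]
def W(x,y,a,P):
    c,s=np.cos(a),np.sin(a);return np.array([x+c*P[0]-s*P[1],y+s*P[0]+c*P[1],P[2]])
E
python3 - <<'E'
from h import *
from scipy.optimize import least_squares
B=[("top",(-.08,.055,.045),(202,267.5)),("top",(-.08,-.055,.045),(244,267.5)),("top",(.08,.055,.059),(201.75,209.7)),("top",(.08,-.055,.059),(242.75,209.5)),
("top",(-.035,0,.0855),(221,250.7)),("top",(-.005,-.043,.055),(238,240)),("side",(-.08,-.055,.045),(210.75,225.5)),("side",(-.08,.055,.045),(189.5,214.25)),("side",(-.035,0,.0855),(210.5,205)),("side",(-.005,-.043,.055),(228.75,215.5))]
f=lambda v:np.concatenate([proj(n,W(*v,P))-np.array(u) for n,P,u in B])
r=least_squares(f,[.4,.15,0],loss="soft_l1",x_scale=.01);print("block",r.x,np.round(f(r.x).reshape(-1,2),1).tolist())
def L(th,y,t): # lid free edge, t above underside
    return (.065-.13*np.cos(th)+t*np.sin(th),y,.0605+.13*np.sin(th)+t*np.cos(th))
X=[("top",(-.065,.06,.06),(332.5,251)),("top",(-.065,-.06,.06),(375.75,242.25)),("side",(-.065,-.06,.06),(317,279.5)),("side",(-.065,.06,.06),(279.5,260.75)),("side",(.065,-.06,.06),(345.75,252))]
Y=[("top",.06,(333.3,227.75),.004),("top",-.06,(379.25,217.25),.004),("side",.06,(293.25,214),.004),("side",-.06,(333.25,230.75),.004)]
g=lambda v:np.concatenate([proj(n,W(*v[:3],P))-np.array(u) for n,P,u in X]+[proj(n,W(*v[:3],L(v[3],y,t)))-np.array(u) for n,y,u,t in Y])
r=least_squares(g,[.45,-.17,0,.8],loss="soft_l1",x_scale=.01);v=r.x;print("box",v,np.round(g(v).reshape(-1,2),1).tolist())
for th in(v[3],.5,.2,0):print("lid edge",th,W(*v[:3],L(th,0,.008)))
E
```

```text
block [0.5251712  0.16998126 0.03313553] [[1.2, 0.7], [-0.2, 0.0], [0.3, -0.9], [-0.2, -1.5], [0.5, 0.2], [0.7, -0.3], [-1.0, 3.4], [-1.6, -1.6], [-0.4, -2.4], [-0.2, -2.0]]
box [ 0.5698832  -0.1735606   0.20253213  0.94961646] [[0.9, 0.1], [1.2, 0.2], [0.5, -0.7], [-1.5, -1.5], [1.2, -0.8], [0.0, -0.4], [1.1, 0.9], [-1.6, -1.1], [-0.5, -0.4]]
lid edge 0.9496164570613667 [ 0.56581428 -0.17439614  0.17087096]
lid edge 0.5 [ 0.52555777 -0.18266272  0.12984598]
lid edge 0.2 [ 0.51030702 -0.18579442  0.09416755]
lid edge 0 [ 0.50621177 -0.18663537  0.0685    ]
```

```bash
cat >> h.py <<'E'
from bench import ctrl
from scipy.spatial.transform import Rotation as R
BOX=(.5699,-.1736,.2025); BLK=(.5252,.17,.0331)
def rows(targets,head=None):
    o=ctrl.get_obs();q=o["eef_rot"];M=R.from_quat([q[1],q[2],q[3],q[0]]).as_matrix()
    h=np.arctan2(M[1,1],M[0,1])
    print("t",round(o["time_s"],2),"pos",np.round(o["eef_pos"],4),"heading",np.degrees(h).round(1),"F",np.round(o["wrist_force"],1),"open",round(float(o["opening"]),2))
    for T in targets: print(np.round(T,4),"cm",np.round(100*M.T@(np.array(T)-o["eef_pos"]),2), "" if head is None else np.degrees(h-head).round(1))
E
python3 -c "
from h import *
rows([W(*BOX,(x,0,z+.022)) for x,z in[(.025,.2)]],BLK[2])"
```

```text
t 0.1 pos [0.1547 0.5533 0.2525] heading 74.4 F [ 0.3  0.3 -0.8] open 1.0
[ 0.5944 -0.1686  0.222 ] cm [-61.79 -57.67   3.12] 72.5
```

```bash
python3 -m pendant '[[-61.8,-57.7,0,72.5],[-61.8,-57.7,0,72.5],[-61.8,-57.7,0,72.5],[-61.8,-57.7,0,72.5],[-61.8,-57.7,0,72.5],[-61.8,-57.7,0,72.5],[-61.8,-57.7,0,72.5],[-61.8,-57.7,0,72.5],[-61.8,-57.7,0,72.5],[-61.8,-57.7,0,72.5],[-61.8,-57.7,0,72.5],[-61.8,-57.7,0,72.5]]' 0
python3 -c "
from h import *
rows([W(*BOX,(x,0,z+.022)) for x,z in[(.025,.23)]],BLK[2])"
```

```text
time_s: 1.1
eef_pos: [0.4153, 0.1247, 0.2533]
eef_rot: [0.0, 0.696, 0.718, 0.0]
wrist_force: [1.1, 0.5, 0.2]
opening: -0.006
grasp_force: 0.0
t 1.1 pos [0.4153 0.1247 0.2533] heading 1.8 F [1.1 0.5 0.2] open -0.01
[ 0.5944 -0.1686  0.252 ] cm [-29.87  16.98   0.13] -0.1
```

```bash
python3 -m pendant '[[-29.9,17,0,0],[-29.9,17,0,0],[-29.9,17,0,0],[-29.9,17,0,0],[-29.9,17,0,0],[-29.9,17,0,0],[-29.9,17,0,0],[-29.9,17,0,0],[-29.9,17,0,0],[-29.9,17,0,0],[-29.9,17,0,0],[-29.9,17,0,0]]'
python3 -c "
from h import *
import cv2
rows([W(*BOX,(x,0,z+.022)) for x,z in[(.026,.2),(.021,.156),(0,.137),(-.0175,.12),(-.0345,.09),(-.042,.066)]],BLK[2])
n=imaging.camera('side')[:,:,::-1][130:310,220:420];m=imaging.camera('top')[:,:,::-1][130:310,270:470]
cv2.imwrite('pics/a.png',cv2.resize(cv2.hconcat([n,m]),(800,360)))"
```

```text
time_s: 2.1
eef_pos: [0.5939, -0.1652, 0.2528]
eef_rot: [-0.001, 0.695, 0.719, -0.0]
wrist_force: [0.7, 0.1, 0.0]
opening: 0.0
grasp_force: 0.0
t 2.1 pos [ 0.5939 -0.1652  0.2528] heading 1.9 F [0.7 0.1 0. ] open 0.0
[ 0.5954 -0.1684  0.222 ] cm [-0.32  0.14  3.08] 0.0
[ 0.5905 -0.1694  0.178 ] cm [-0.41 -0.35  7.48] 0.0
[ 0.5699 -0.1736  0.159 ] cm [-0.77 -2.41  9.38] 0.0
[ 0.5528 -0.1771  0.142 ] cm [-1.06 -4.14 11.09] 0.0
[ 0.5361 -0.1805  0.112 ] cm [-1.35 -5.81 14.09] 0.0
[ 0.5288 -0.182   0.088 ] cm [-1.48 -6.54 16.49] 0.0
```

View pics/a.png

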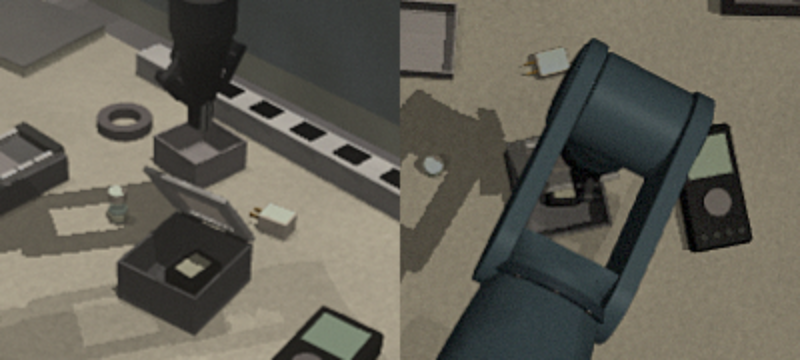

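The fingertips are above and behind the lid's free edge (crop (203,140)) and clear of it. Sweeping the lid down along its arc.

```bash
python3 -m pendant '[[-0.3,0.1,3,0],[-0.4,-0.1,5.5,0],[-0.4,-0.4,7.5,0],[-0.6,-1.4,8.4,0],[-0.8,-2.4,9.4,0],[-0.9,-3.3,10.2,0],[-1.1,-4.2,11.1,0],[-1.2,-5.0,12.6,0],[-1.35,-5.8,14.1,0],[-1.4,-6.2,15.2,0],[-1.5,-6.5,16.0,0],[-1.5,-6.5,16.0,0]]'
python3 -c "
from h import *
import cv2
rows([W(*BOX,(-.042,0,.088))])
n=imaging.camera('side')[:,:,::-1][170:310,240:400]
cv2.imwrite('pics/b.png',cv2.resize(n,(640,560)))"
```

```text
time_s: 3.2
eef_pos: [0.5287, -0.1826, 0.0918]
eef_rot: [-0.002, 0.695, 0.719, -0.0]
wrist_force: [-0.3, 0.7, -0.4]
opening: 0.0
grasp_force: 0.0
t 3.2 pos [ 0.5287 -0.1826  0.0918] heading 1.9 F [-0.3  0.7 -0.4] open 0.0
[ 0.5288 -0.182   0.088 ] cm [0.05 0.01 0.38]
```

View pics/b.png

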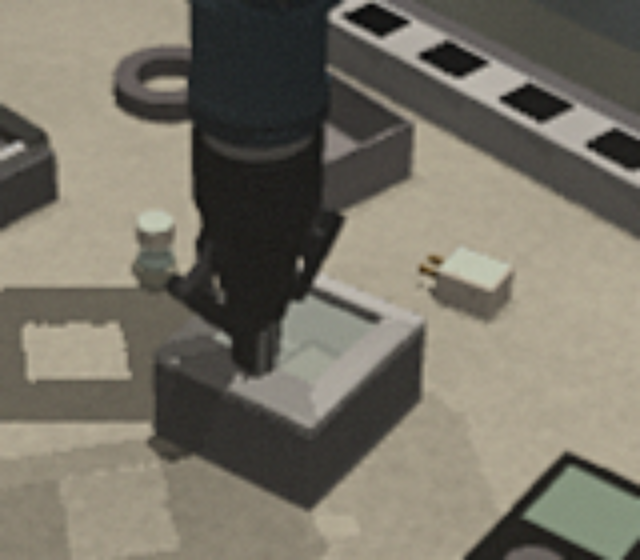

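The lid is nearly flat, with the tip on the front strip (255,370). Pressing it home in small steps.

```bash
python3 -m pendant '[[0,0,0.1,0],[0,0,0.2,0],[0,0,0.3,0],[0,0,0.3,0],[0,0,0.3,0]]'; python3 -m pendant '[[0,0,0.1,0],[0,0,0.1,0],[0,0,0.1,0]]'
```

```text
time_s: 3.67
eef_pos: [0.5305, -0.1838, 0.0906]
eef_rot: [0.0, 0.695, 0.719, 0.0]
wrist_force: [-0.7, 0.0, 0.5]
opening: -0.001
grasp_force: 0.3
time_s: 3.92
eef_pos: [0.5305, -0.1838, 0.0904]
eef_rot: [0.0, 0.695, 0.719, 0.0]
wrist_force: [-2.6, 1.1, 8.2]
opening: -0.005
grasp_force: 4.0
```

```bash
python3 -m pendant '[[0,0,0,0],[0,0,0,0],[0,0,-2,0],[0,0,-5,0],[0,0,-8,0],[0,0,-8,0]]'
python3 -c "
from h import *
rows([W(*BLK,(-.031,0,.17)),W(*BLK,(-.031,0,.08))],BLK[2])"
```

```text
time_s: 4.42
eef_pos: [0.5334, -0.1856, 0.1758]
eef_rot: [0.005, 0.695, 0.719, 0.001]
wrist_force: [1.2, -0.4, 0.5]
opening: 0.002
grasp_force: 0.0
t 4.42 pos [ 0.5334 -0.1856  0.1758] heading 1.9 F [ 1.2 -0.4  0.5] open 0.0
[0.4942 0.169  0.17  ] cm [35.57 -2.76  0.35] -0.0
[0.4942 0.169  0.08  ] cm [35.62 -2.84  9.35] -0.0
```

```bash
python3 -m pendant '[[35.6,-2.8,0,0],[35.6,-2.8,0,0],[35.6,-2.8,0,0],[35.6,-2.8,0,0],[35.6,-2.8,0,0],[35.6,-2.8,0,0],[35.6,-2.8,0,0],[35.6,-2.8,0,0],[35.6,-2.8,0,0],[35.6,-2.8,0,0],[35.6,-2.8,0,0],[35.6,-2.8,0,0]]' 0.6
python3 -c "
from h import *
import cv2
rows([W(*BLK,(-.031,0,.17)),W(*BLK,(-.031,0,.08))],BLK[2])
n=imaging.camera('side')[:,:,::-1][130:310,160:380];m=imaging.camera('top')[:,:,::-1][170:300,170:330]
cv2.imwrite('pics/c.png',cv2.hconcat([cv2.resize(n,(440,360)),cv2.resize(m,(360,360))]))"
```

```text
time_s: 5.42
eef_pos: [0.4905, 0.1709, 0.1691]
eef_rot: [0.0, 0.695, 0.719, -0.0]
wrist_force: [-0.3, -0.2, -0.3]
opening: 0.599
grasp_force: 0.0
t 5.42 pos [0.4905 0.1709 0.1691] heading 1.9 F [-0.3 -0.2 -0.3] open 0.6
[0.4942 0.169  0.17  ] cm [-0.2   0.37 -0.09] 0.0
[0.4942 0.169  0.08  ] cm [-0.2   0.37  8.91] 0.0
```

View pics/c.png

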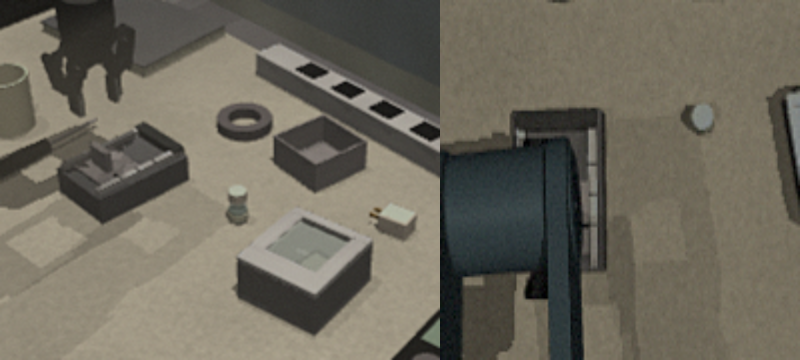

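The lid is flat shut (305,245) and the open fingers straddle above the tab (100,150). Going down.

```bash
python3 -m pendant '[[-0.2,0.4,2.5,0],[-0.2,0.4,4.5,0],[-0.2,0.4,6,0],[-0.2,0.4,7.2,0],[-0.2,0.4,8.2,0],[-0.2,0.4,8.8,0],[-0.2,0.4,8.8,0],[-0.2,0.4,8.8,0]]'
python3 -c "
from h import *
import cv2
rows([W(*BLK,(-.031,0,.08))],BLK[2])
n=imaging.camera('side')[:,:,::-1][170:250,160:280]
cv2.imwrite('pics/d.png',cv2.resize(n,(780,520),interpolation=cv2.INTER_CUBIC))"
```

```text
time_s: 6.18
eef_pos: [0.4948, 0.1691, 0.0815]
eef_rot: [0.0, 0.696, 0.718, 0.0]
wrist_force: [-0.5, 0.6, 0.1]
opening: 0.597
grasp_force: 0.0
t 6.18 pos [0.4948 0.1691 0.0815] heading 1.8 F [-0.5  0.6  0.1] open 0.6
[0.4942 0.169  0.08  ] cm [-0.01 -0.06  0.15] -0.0
```

View pics/d.png

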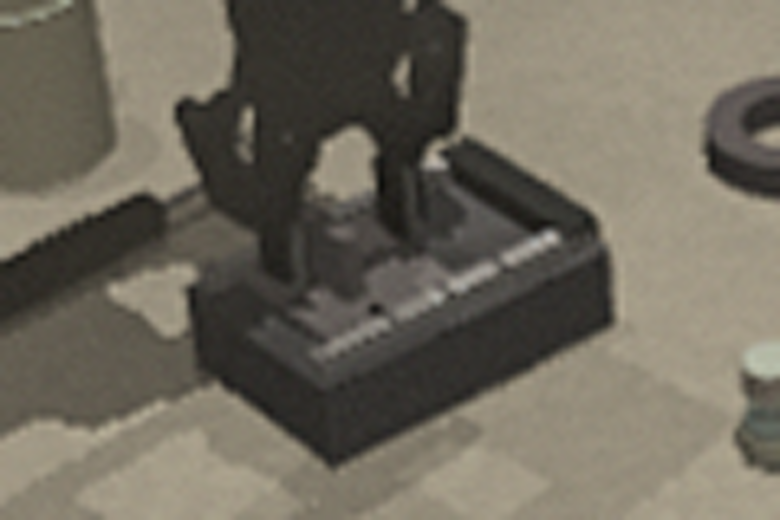

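The tab (340,250) stands between the fingers, nearer the front one. Pinching.

```bash
python3 -m pendant '[[0,0,0,0],[0,0,0,0],[0,0,0,0],[0,0,0,0],[0,0,0,0],[0,0,0,0],[0,0,0,0],[0,0,0,0]]' 0
```

```text
time_s: 6.9
eef_pos: [0.4942, 0.1694, 0.0818]
eef_rot: [-0.0, 0.695, 0.719, -0.0]
wrist_force: [-5.1, -1.0, 6.4]
opening: 0.103
grasp_force: 59.1
```

```bash
python3 -m pendant '[[0,0.3,0,0],[0,0.6,0,0],[0,0.9,0,0],[0,1.2,0,0],[0,1.5,0,0],[0,1.8,0,0],[0,2.1,0,0],[0,2.3,0,0],[0,2.5,0,0],[0,2.6,0,0],[0,2.6,0,0],[0,2.6,0,0]]'
python3 -c "
from h import *
import cv2
rows([W(*BLK,(-.005,0,.0818))],BLK[2])
im=imaging.camera('side')[:,:,::-1];a=np.mean([imaging.camera('side')[:,:,::-1] for _ in range(5)],0)
cv2.imwrite('pics/side1.png',im)
n=np.clip(a[195:235,195:255]*1.8,0,255).astype(np.uint8)
n=cv2.resize(n,(780,520),interpolation=cv2.INTER_CUBIC)
cv2.imwrite('pics/e.png',n)"
```

```text
time_s: 7.9
eef_pos: [0.5193, 0.1703, 0.0818]
eef_rot: [-0.001, 0.695, 0.719, -0.001]
wrist_force: [-8.3, -0.7, 9.1]
opening: 0.104
grasp_force: 59.7
t 7.9 pos [0.5193 0.1703 0.0818] heading 1.9 F [-8.3 -0.7  9.1] open 0.1
[0.5202 0.1698 0.0818] cm [-0.05  0.09 -0.  ] 0.0
```

View pics/e.png

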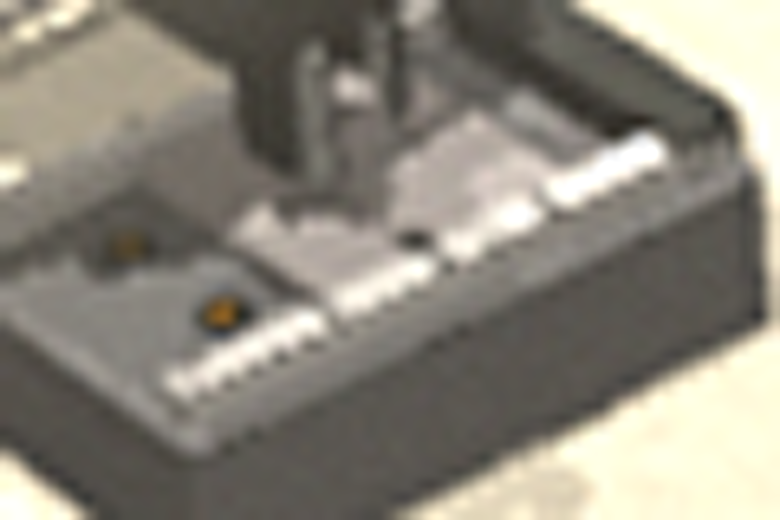

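The near jacks (130,245),(222,313) are uncovered, with the pointer at (417,240) and ticks at (332,318), (442,252), (545,190). I'll work out the pointer's expected offset from the half tick.

```bash
python3 -c "
from h import *
pr=lambda *P:(proj('side',W(*BLK,P))-195)*13
t=[pr(x,-.043,.055) for x in(-.035,-.005,.025)];print('ticks',np.round(t))
ob=np.array([417,240.])-[442,252]
for y in(-.033,-.036):
  for z in (.0515,.053):
    for g in(.024,.027,.03,.033,.036): print(y,z,g,np.round(pr(-.035+g,y,z)-t[1]),end=' ')
    print()
print(ob)"
```

```text
ticks [[326. 295.]
 [437. 241.]
 [545. 188.]]
-0.033 0.0515 0.024 [-48.   5.] -0.033 0.0515 0.027 [-37.  -0.] -0.033 0.0515 0.03 [-26.  -6.] -0.033 0.0515 0.033 [-15. -11.] -0.033 0.0515 0.036 [ -4. -16.] 
-0.033 0.053 0.024 [-48.  -0.] -0.033 0.053 0.027 [-37.  -6.] -0.033 0.053 0.03 [-26. -11.] -0.033 0.053 0.033 [-16. -16.] -0.033 0.053 0.036 [ -5. -22.] 
-0.036 0.0515 0.024 [-40.  11.] -0.036 0.0515 0.027 [-29.   5.] -0.036 0.0515 0.03 [-18.   0.] -0.036 0.0515 0.033 [-7. -5.] -0.036 0.0515 0.036 [  4. -11.] 
-0.036 0.053 0.024 [-40.   5.] -0.036 0.053 0.027 [-29.  -0.] -0.036 0.053 0.03 [-18.  -6.] -0.036 0.053 0.033 [ -7. -11.] -0.036 0.053 0.036 [  3. -16.] 
[-25. -12.]
```

```bash
python3 -c "
from h import *
import cv2
a=cv2.imread('pics/side0.png',0).astype(float);b=cv2.imread('pics/side1.png',0).astype(float)
def cen(im,u,v,r=2):
    p=im[v-r:v+r+1,u-r:u+r+1];print(p.astype(int).tolist());w=np.clip(np.median(p)*.9-p,0,None);Y,X=np.mgrid[v-r:v+r+1,u-r:u+r+1];return np.array([(w*X).sum(),(w*Y).sum()])/w.sum()
p0=cen(a,218,217);p1=cen(b,227,213);print(p0,p1)
for y in(-.033,-.035):
  f=lambda g:proj('side',W(*BLK,(-.035+g,y,.0525)))
  d=f(.03)-f(0);print(f(0),d,(p1-p0)@d/(d@d)*30)
"
```

```text
[[95, 109, 110, 116, 116], [109, 89, 96, 112, 117], [95, 28, 51, 102, 129], [105, 80, 98, 104, 125], [141, 161, 176, 150, 82]]
[[94, 98, 97, 96, 94], [87, 80, 82, 92, 103], [67, 42, 41, 82, 126], [100, 96, 84, 90, 113], [126, 139, 142, 103, 65]]
[217.54114861 217.19538188] [226.69656203 213.24364723]
[218.06529941 216.95786479] [ 8.50597597 -4.1259344 ] 31.61298954975336
[218.4801256  217.25026283] [ 8.50863678 -4.13284371] 31.594155921807868
```

The estimates agree: pointer against tick 30 mm, pointer displacement 31.6 mm, spring force and TCP about 29 mm. I'll hold steady, check, and hand in.

```bash
python3 -m pendant '[[0,0,0,0],[0,0,0,0],[0,0,0,0],[0,0,0,0],[0,0,0,0],[0,0,0,0]]' && python3 -c "
from bench import workorder
print(workorder.hand_in())"
```

```text
time_s: 8.7
eef_pos: [0.5192, 0.1704, 0.0818]
eef_rot: [-0.001, 0.695, 0.719, -0.001]
wrist_force: [-7.0, -1.3, 8.4]
opening: 0.105
grasp_force: 59.7
the job is handed in; nothing more can be done
None
```

I shut the lid fully first, then pinched the gate's tab, moved it to half travel (measured at about 29–32 mm against the 30 mm target), and handed the job in at 8.7 s with the gripper still holding it there.

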